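# Refit the filter retaining bar and set the air feed valve

## Robot

A 6-joint arm with a two-finger parallel gripper is mounted at the origin on the work surface. World frame = base frame: x ahead of the robot, y to its left, z up, the work surface at z = 0. Lengths are in m, angles in rad, forces in N, time in s.
With the tool pointing down it reaches from about 0.35 to 0.85 m from the base axis. Payload 8.1 kg.
Tool frame: the origin (TCP) lies on the mounting face of the last link; the fingertips stand 186 mm ahead of it and the grasp point (between the pads) lies 167 mm ahead of it (robot.finger_overhang is the distance from the TCP to the fingertips, in m); z points along the fingers, y is the line along which they close (so a half turn about z gives the same grasp; the last joint's range is limited). The gripper opens to 93 mm and grips with 3 to 60 N. Pads are 15 mm wide; open, the fingers measure 128 mm over their backs; the gripper's body (75 mm by 188 mm) begins 65 mm behind the grasp point.
Start: joints at [1.08, 0.13, 1.488, -0, 1.523, -0.085], TCP at [0.237, 0.551, 0.405] pointing down, gripper open.
Joint ranges: [-2.96, 2.96], [-0.89, 2.26], [0.02, 2.5], [-1.34, 4.48], [0, 2.73], [-2.66, 2.66]. Speed limits (rad/s): [2.39, 2.39, 2.79, 3.14, 3.14, 3.14].

## Interface

Orientations are given as a rotation vector (axis times angle).
In Python, from plant import readout, read_camera, get_calibration, job, robot gives the robot as it stands.
- The arm moves only by the shell command python3 -m handwheel 'ROWS' [FORCE]. ROWS is JSON, a list of rows, each a list of 5 numbers: the shift along the world's x, y, z in cm, then the turn about the world's z in rad, then the closure, from 0 (fully open) to 1 (shut). In form: [[tx, ty, tz, spin, gripper], ...]. A call has 1 to 10 rows; each row shifts and turns the commanded pose from where the row before left it; what a row does not reach is not made up. A row lasts 1/8 s, in which the tool goes at most 62.5 mm and 10.7 degrees, less where a joint would pass 70% of its speed; a pose out of reach is approached as far as the arm can. A call is refused whole if a number of a shift passes 6.25 or a number of a turn 0.188, either way. A call with a gripper value outside its range is refused whole. The fingers move at their own pace and stop on an object; FORCE is the grip in N (left out, the last holds). Time passes only in rows, so rows that do not move let the fingers close. It gives the time, the measured TCP pose, the force, the opening and the grip force at its end, in the units of the state.
- readout.read_state(): the state, without advancing time (a new reading comes with each control period).
- read_camera(name): name is "side" or "top" or "wrist"; returns the picture (400x640x3 uint8, red, green, blue); there is no depth.
- get_calibration(name): a dict with "fovy" (degrees; the focal length in pixels is half the picture's height over the tangent of half this angle, whatever the lens; pixels are square), "cx", "cy" (the principal point, pixels), "pose" (4x4, takes a point from camera to world coordinates). Camera axes: x right, y down, z forward; pixel columns grow to the right and rows downward; lengths in m; the calibration is good to about 2 mm. A picture is of the moment at which its call begins: read the wrist's pose just before it. get_calibration takes no time and is no camera call; for the wrist camera it gives the pose at the moment of the call.
- job.close_job(): hands the job in; it is judged then, once.
The state is a dict: "t": time; "q": joint angles; "dq": joint speeds; "joint_torque": joint torques, N m; "tool_pos": TCP position; "orientation": TCP orientation; "force": force on the tool from outside, world axes, zero at the start; "wrist_torque": the same for the moment, N m; "opening": finger opening in m; "gripper_force": force on a finger pad.
Only numpy, scipy, OpenCV 4.12 (cv2) and the standard library are available. Lean on these libraries where they do the work, as an engineer would, in place of code of your own. Each camera call takes 0.05 s, during which the arm holds its last target. There are 200 camera calls.

## Task

On the bench air station, set the loose retaining bar down (do not drop it) across the two forked supports of the filter stand, centred, with its grip lug up, and let go of it. Then turn the feed valve's handwheel clockwise by its crank handle until it is shut against its stop, and back it off exactly two full turns. Finish still gripping the crank handle there, with the bar in place and the tin, the wrench and the carton left where they were.

Things in the scene. Friction and masses are not known exactly. Their poses are not given: they have to be found in the camera images.
- bar: loose flat steel bar, 180 long (its x) x 20 wide (its y) x 10 thick, about 0.4 kg, with an upright steel lug in the middle of its top to grip it by: 36 along x, 14 along y, from 10 to 47 above the underside. Origin: centre of the underside; z up. It starts flat on the bench, lug up. Either end may go either way round.
- stand: fixed stand: base 180 x 80 x 10, two aluminium fork posts centred 65 either side of the middle along its x, each 20 thick in x, and a grey filter bowl (72 diameter, top at 66) between them. The posts' flat seats are at height 75; ears beside each seat rise 15 more, leaving a slot 30 wide (along y). Origin: centre of the underside, on the bench; x runs from post to post.
- seat (a point): point midway between the two fork seats, at seat height (75 above the bench); axes as the stand's. The bar's origin belongs here, its x along the stand's x.
- valve: fixed feed valve: grey base plate 110 x 110 x 10, brass body, pipe stubs along x out to 80 at height 30, and an aluminium handwheel turning about the vertical through the origin (rim 114 across, rim top 86 above the bench; only the handle stands above it). Origin: centre of the underside, on the bench.
- wheel_centre (a point): point on the wheel's vertical axis at the height of the rim's top (86 above the bench)
- wheel (a joint): handwheel angle, rad: 0 = shut, on its solid stop; grows anticlockwise seen from above (opening), up to 22; a turn is 6.283. At 0 the crank handle is on the valve's +x side, at angle a it is a anticlockwise from there. Starts 0.6 to 1.2 turns open. Friction needs 2 to 3 N at the handle and holds the wheel where it is left.
- handle: plain wooden upright crank handle on the wheel's rim, 50 from the wheel's axis: a grip of 20 diameter and 60 tall, from 87 to 147 above the bench, that spins freely on its own vertical pin, so the gripper may keep its own yaw while the wheel goes round. Origin: centre of the handle's lower end, 87 above the bench.
- tin: bystander: round jar, 60 diameter, 70 tall, loose; origin at the centre of its underside
- wrench: bystander: steel wrench about 160 long lying on the bench; origin near the middle of its underside, x along it
- carton: bystander: small cardboard box 70 x 50 x 40, loose; origin at the centre of its underside
Mind the look-alikes: they are no part of the job. Leave any green or purple look-alike of the valve alone.

How it is judged:
On the way, in this order (a step that is already met when the one before it is completed fails the run):
1. the bar is set down into both forks while still gripped (z of bar in the frame of seat between -0.004 and 0.006 m and x of bar in the frame of seat between -0.015 and 0.015 m and y of bar in the frame of seat between -0.008 and 0.008 m and angle between the x axis of bar and the x axis of stand, either way round below 0.12 rad and angle between bar's own z axis and vertical below 0.06 rad and contact force between the fingers and bar above 1 N), for 0.1 s.
2. the bar lies across both supports and is let go (z of bar in the frame of seat between -0.004 and 0.006 m and x of bar in the frame of seat between -0.015 and 0.015 m and y of bar in the frame of seat between -0.008 and 0.008 m and angle between the x axis of bar and the x axis of stand, either way round below 0.12 rad and angle between bar's own z axis and vertical below 0.06 rad and contact force between the fingers and bar below 0.1 N and linear speed of bar below 0.02 m/s), for 0.2 s.
3. the valve is shut against its stop (value of joint wheel below 0.09 rad), for 0.1 s.
At the end, for the whole second after the job is handed in: The wheel stands two turns open from its stop, within 0.25 rad (14 degrees), and still, with the fingers gripping the crank handle (over 2 N). The bar rests untouched in both forks: within 15 mm of centre lengthwise, 8 mm sideways, seated within 6 mm in height, level, aligned within 0.12 rad (all of step 2 and value of joint wheel between 12.316 and 12.816 rad and velocity of joint wheel between -0.1 and 0.1 rad/s and contact force between the fingers and handle above 2 N and contact force between the arm and bar below 0.1 N); the arm keeps its last pose, push and grip.
It fails at once if the tin is moved more than 30 mm (distance of tin from where it was at the start of the episode above 0.03 m).
It fails at once if the wrench is moved more than 30 mm (distance of wrench from where it was at the start of the episode above 0.03 m).
It fails at once if the carton is moved more than 30 mm (distance of carton from where it was at the start of the episode above 0.03 m).
It also fails if it takes over 70 s, if anything falls off the work surface, if the arm or the gripper's body presses on something with over 40 N, if the wrist force passes 120 N, or if a joint passes its speed limit or range.

## Working session

There is one attempt and no reset: what is moved stays moved. The work goes in short steps, Python scripts to look and compute and a shell command to move; the robot and the scene stay as the last step left them, time stands still between calls to the robot, and variables do not carry over. Pictures are saved under pics/ and viewed, at most 11 in all, crops included, and the job is handed in when it is done.

```bash
mkdir -p pics; python3 - <<'E'
from plant import readout, read_camera, get_calibration
import cv2,numpy as np
print(readout.read_state())
for n in ("top","side"):
    c=get_calibration(n); print(n,c)
    im=read_camera(n); cv2.imwrite(f"pics/{n}0.png",im[:,:,::-1])
E
```

```text
{'t': 0.0, 'q': array([ 1.07959177e+00,  1.31166872e-01,  1.48929884e+00, -6.12853930e-06,
        1.52299496e+00, -8.53915584e-02]), 'dq': array([ 4.54961830e-04,  7.80647763e-04,  4.15976989e-04, -1.45328705e-03,
        7.81856323e-05, -1.05444524e-03]), 'joint_torque': array([-1.17454092e-03, -5.59886241e+01, -4.91736031e+01,  7.64681166e-02,
        3.62691621e-02, -1.56430160e-04]), 'tool_pos': array([0.23672461, 0.55107227, 0.40367298]), 'orientation': array([-6.32977931e-01, -3.07662729e+00,  2.81543343e-03]), 'force': array([-1.28773869, -0.18941207,  0.02097704]), 'wrist_torque': array([-0.03524065,  0.02293866, -0.01837905]), 'gripper_force': 0.0, 'opening': 0.09300344758777954}
top {'fovy': 51.18064066103221, 'cx': 326.09922803494226, 'cy': 202.5526885775787, 'pose': array([[ 0.01665358, -0.99794683,  0.0618449 ,  0.47576301],
       [-0.9994916 , -0.01829746, -0.02611015, -0.05647933],
       [ 0.02718814, -0.06137863, -0.99774419,  1.0798474 ],
       [ 0.        ,  0.        ,  0.        ,  1.        ]])}
side {'fovy': 56.97844087461874, 'cx': 321.3301575708332, 'cy': 204.0448024481782, 'pose': array([[ 0.99972632,  0.02266311,  0.00580331,  0.53394895],
       [ 0.01290666, -0.74120607,  0.67115347, -0.72376848],
       [ 0.01951187, -0.67089488, -0.74129572,  0.80640257],
       [ 0.        ,  0.        ,  0.        ,  1.        ]])}
```

View pics/top0.png

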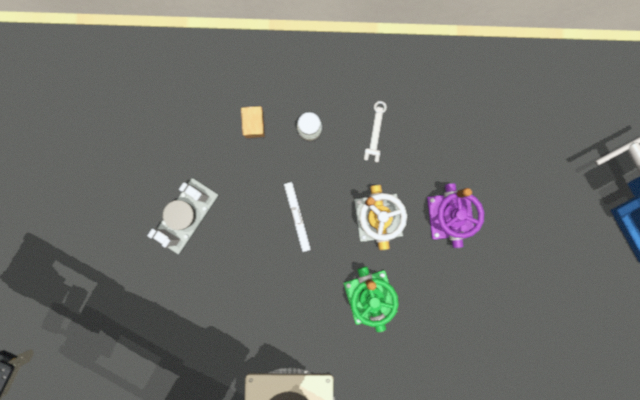

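View pics/side0.png

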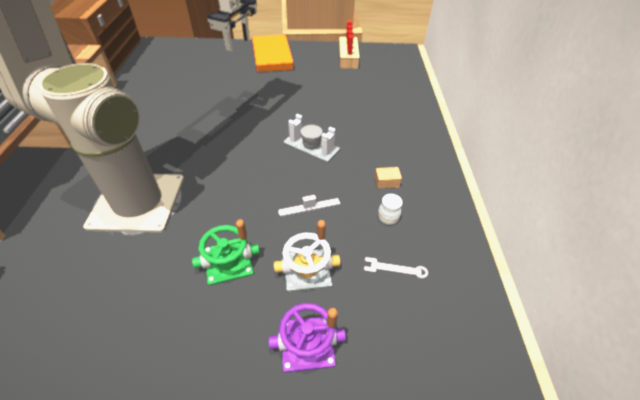

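The top view shows the bar at about (297,217), the stand at (181,215), the white valve at (382,217) with its handle at (371,202), and the bystanders near row 120. The side view agrees. Next I measure the coarse positions.

```bash
cat > h.py <<'E'
from plant import readout, read_camera, get_calibration
import cv2,numpy as np
def ray(c,u,v):
    f=200/np.tan(np.radians(c["fovy"])/2); P=np.array(c["pose"])
    return P[:3,3],P[:3,:3]@np.array([(u-c["cx"])/f,(v-c["cy"])/f,1.])
def cast(c,u,v,z):
    o,d=ray(c,u,v); return o+d*(z-o[2])/d[2]
def proj(c,p):
    f=200/np.tan(np.radians(c["fovy"])/2); P=np.array(c["pose"]); q=P[:3,:3].T@(np.array(p)-P[:3,3])
    return np.array([c["cx"]+f*q[0]/q[2],c["cy"]+f*q[1]/q[2]])
def tri(c1,p1,c2,p2):
    o1,d1=ray(c1,*p1);o2,d2=ray(c2,*p2)
    s=np.linalg.lstsq(np.c_[d1,-d2],o2-o1,rcond=None)[0]
    a,b=o1+s[0]*d1,o2+s[1]*d2; return (a+b)/2,np.linalg.norm(a-b)
def blobs(m,x0,y0,x1,y1,amin=15):
    k=np.zeros(m.shape,np.uint8);k[y0:y1,x0:x1]=m[y0:y1,x0:x1]
    n,l,s,ce=cv2.connectedComponentsWithStats(k.astype(np.uint8))
    return [(s[i,4],ce[i].round(1),cv2.minAreaRect(np.argwhere(l==i)[:,::-1].astype(np.float32))) for i in range(1,n) if s[i,4]>=amin]
E
python3 - <<'E'
from h import *
np.set_printoptions(precision=4,suppress=True)
c=get_calibration("top");im=cv2.imread("pics/top0.png");hsv=cv2.cvtColor(im,cv2.COLOR_BGR2HSV)
cs=get_calibration("side");ims=cv2.imread("pics/side0.png");hs=cv2.cvtColor(ims,cv2.COLOR_BGR2HSV)
g=im.min(2)
for _,ce,r in blobs(g>130,275,170,320,260): print("bar",ce,r,cast(c,*ce,0.012),[cast(c,*p,0.01)[:2] for p in cv2.boxPoints(r)])
for _,ce,r in blobs(g>205,140,170,225,260,8): print("post",ce,r,cast(c,*ce,0.09))
for _,ce,r in blobs(g>110,140,170,225,260,100): print("stand",ce,r,cast(c,*r[0],0.01))
br=lambda h:((h[:,:,0]<14)&(h[:,:,1]>130)&(h[:,:,2]>60))
ht=[b[:2] for b in blobs(br(hsv),340,170,500,300,8)];hh=[b for b in blobs(br(hs),210,200,350,350,8)]
print(ht);print([(b[1],b[2]) for b in hh])
for z in(.117,.147): print([cast(c,*b[1],z)[:2] for b in ht])
for _,ce,r in blobs(g>150,350,180,412,255,100): print("wheel",ce,r,cast(c,*r[0],0.086))
print("wrench,tin,carton",[cast(c,*p,z)[:2] for p,z in (((375,130),0),((310,126),.035),((252,121),.02))])
cw=get_calibration("wrist");print(cw);cv2.imwrite("pics/w0.png",read_camera("wrist")[:,:,::-1])
s=readout.read_state();print(s["tool_pos"])
E
```

```text
bar [296.9 216.5] ((296.7908020019531, 216.55752563476562), (71.83330535888672, 10.100051879882812), 74.62374877929688) [ 0.5049 -0.0105  0.012 ] [array([0.5896, 0.0286]), array([0.597 , 0.0038]), array([ 0.4207, -0.0485]), array([ 0.4135, -0.0238])]
post [182.8 186.7] ((182.75, 186.75), (3.535533905029297, 7.071067810058594), 45.0) [0.5684 0.2564 0.09  ]
post [198.5 184.2] ((198.67648315429688, 184.20587158203125), (10.289915084838867, 1.028991460800171), 30.963756561279297) [0.575  0.2198 0.09  ]
post [197.6 198.3] ((199.25003051757812, 196.75001525878906), (29.698484420776367, 24.748737335205078), 45.0) [0.5416 0.2208 0.09  ]
post [164.3 223.1] ((164.5, 223.0), (4.0, 3.0), 90.0) [0.4819 0.2961 0.09  ]
post [151.3 233.2] ((151.5, 233.00001525878906), (3.535533905029297, 7.77817440032959), 45.0) [0.4578 0.3253 0.09  ]
post [181.5 238.2] ((178.92306518554688, 237.11537170410156), (14.422204971313477, 26.34825897216797), 33.690067291259766) [0.4473 0.2548 0.09  ]
post [161.6 238.5] ((161.77877807617188, 238.18142700195312), (15.33375072479248, 8.842775344848633), 41.18592834472656) [0
[... 418 characters left out ...]
 ((331.86541748046875, 318.173095703125), (6.864065170288086, 15.689291000366211), 11.309932708740234))]
[array([ 0.5628, -0.3942])]
[array([ 0.5601, -0.3837])]
wheel [381.8 218.5] ((381.76763916015625, 216.97940063476562), (48.548885345458984, 49.08576583862305), 85.60128784179688) [ 0.5053 -0.2161  0.086 ]
wrench,tin,carton [array([ 0.7361, -0.2101]), array([ 0.7341, -0.0398]), array([0.7473, 0.1092])]
{'fovy': 60.102688208179956, 'cx': 319.3294606553322, 'cy': 195.04682351644018, 'pose': array([[ 0.3941,  0.8894,  0.2314,  0.1737],
       [ 0.919 , -0.381 , -0.101 ,  0.5793],
       [-0.0016,  0.2524, -0.9676,  0.3844],
       [ 0.    ,  0.    ,  0.    ,  1.    ]])}
[0.2367 0.5511 0.4039]
```

View pics/w0.png

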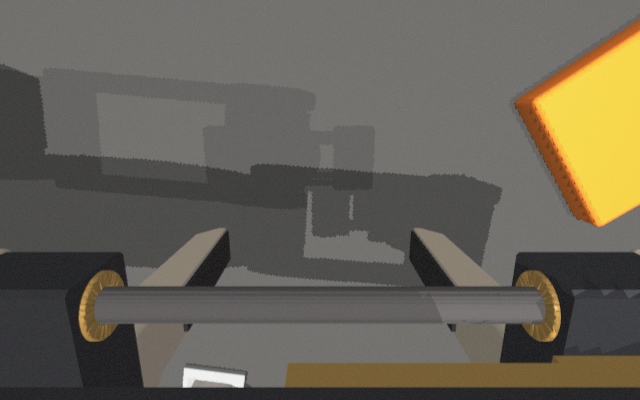

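Wrist view: only rows 0–230 are free of the gripper, and about row 100 looks straight down. So I'll put the camera over the stand for a precise look.

```bash
python3 -m handwheel '[[4.1,-3.7,0,0,0],[4.1,-3.7,0,0,0],[4.1,-3.7,0,0,0],[4.1,-3.7,0,0,0],[4.1,-3.7,0,0,0],[4.1,-3.7,0,0,0],[4.1,-3.7,0,0,0],[4.1,-3.7,0,0,0],[0,0,0,0,0]]' 30
python3 - <<'E'
from h import *
s=readout.read_state();print(s["tool_pos"])
c=get_calibration("wrist");im=read_camera("wrist")[:,:,::-1].copy();cv2.imwrite("pics/w1.png",im)
np.save("w1.npy",c,allow_pickle=True)
E
```

```text
t: 1.27
tool_pos: [0.567, 0.2522, 0.4039]
orientation: [-0.64, -3.075, 0.002]
force: [0.3, 0.7, -0.2]
opening: 0.0929
gripper_force: 0.0
[0.56700319 0.25221309 0.40393885]
```

View pics/w1.png

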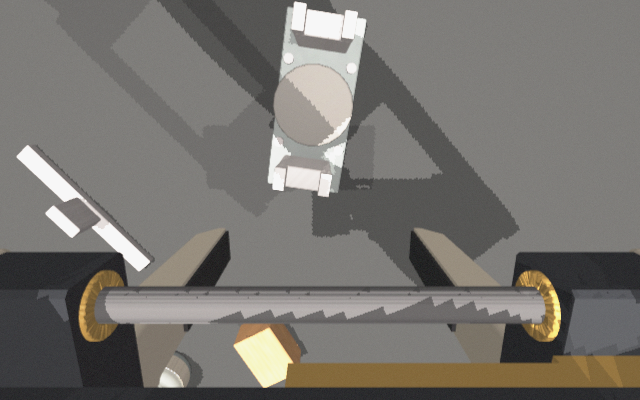

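Stand from above: the bowl circle is at (313,104), the far post near (325,22) and the near post near (302,180). I'll crop this for ear corners and measure the bowl.

```bash
python3 - <<'E'
from h import *
im=cv2.imread("pics/w1.png")
a=cv2.resize(im[0:45,270:380],None,fx=6,fy=6,interpolation=cv2.INTER_NEAREST)
b=cv2.resize(im[150:205,260:370],None,fx=6,fy=6,interpolation=cv2.INTER_NEAREST)
cv2.imwrite("pics/c1.png",np.vstack([a,b])[:600])
c=np.load("w1.npy",allow_pickle=True).item()
hsv=cv2.cvtColor(im,cv2.COLOR_BGR2HSV);print(hsv[90,300],hsv[120,330],hsv[60,330],hsv[140,290])
E
```

```text
[ 16  25 213] [ 13  22 211] [ 54   6 211] [ 70   9 163]
```

View pics/c1.png

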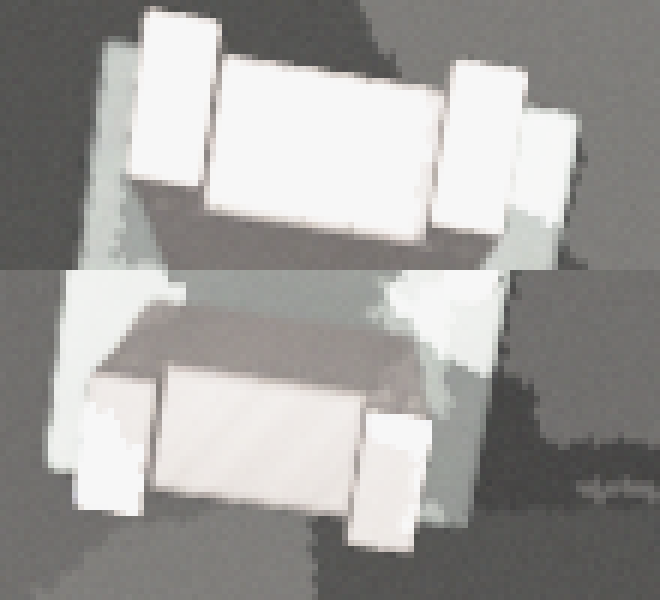

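```bash
python3 - <<'E'
from h import *
np.set_printoptions(precision=4,suppress=True)
c=np.load("w1.npy",allow_pickle=True).item();im=cv2.imread("pics/w1.png")
far=np.array([[222,55],[440,88],[425,242],[205,208]])/6+[270,0]-.5
near=(np.array([[165,367],[365,395],[350,515],[152,488]])-[0,270])/6+[260,150]-.5
S=[]
for q in(far,near):
    w=np.array([cast(c,*p,.075) for p in q]);S.append(w.mean(0));print(S[-1],np.linalg.norm(np.diff(w,axis=0),axis=1))
d=S[1]-S[0];print("seat",(S[0]+S[1])/2,"sep",np.linalg.norm(d),"ang",np.degrees(np.arctan2(d[1],d[0])))
hsv=cv2.cvtColor(im,cv2.COLOR_BGR2HSV)
m=((hsv[:,:,0]>8)&(hsv[:,:,0]<22)&(hsv[:,:,1]>14)).astype(np.uint8);m=cv2.medianBlur(m,5)
for a,ce,r in blobs(m,260,50,370,155,300): print("bowl",a,cast(c,*r[0],.066),r)
g=im.min(2)
for a,ce,r in blobs(g>180,10,130,160,275,200):
    print("bar",a,r,cast(c,*r[0],.01))
# bar axis
ends=[(24,151),(146,265)];w=[cast(c,*p,.01) for p in ends];d=w[1]-w[0];print(w,np.linalg.norm(d),np.degrees(np.arctan2(d[1],d[0])))
E
```

```text
[0.4467 0.3089 0.075 ] [0.0298 0.0194 0.0306]
[0.5572 0.2405 0.075 ] [0.0305 0.0189 0.0306]
seat [0.502  0.2747 0.075 ] sep 0.12999746489678604 ang -31.73731172599443
bowl 4928 [0.4988 0.2743 0.066 ] ((310.7605285644531, 102.20574951171875), (75.13270568847656, 79.97835540771484), 47.04541015625)
bar 2275 ((82.92117309570312, 208.58322143554688), (169.41445922851562, 16.773330688476562), 43.45184326171875) [ 0.5015 -0.0105  0.01  ]
bar 451 ((62.115028381347656, 221.37539672851562), (36.514076232910156, 12.265564918518066), 42.709388732910156) [ 0.505  -0.0408  0.01  ]
[array([ 0.4207, -0.0328,  0.01  ]), array([0.5903, 0.0192, 0.01  ])] 0.17746065233086328 17.05184185225216
```

Seat is at (0.502, 0.2747), and the 130.0 mm post spacing matches the spec. Its axis is at −31.7°. The bar is at (0.505, −0.0095), axis 17°. Next, the pick.

```bash
python3 -m handwheel '[[-1.2,-5.2,0,0.141,0],[-1.3,-5.3,0,0.141,0],[-1.2,-5.2,0,0.142,0],[-1.3,-5.3,0,0.141,0],[-1.2,-5.2,0,0.142,0],[0,0,-5,0,0],[0,0,-5,0,0],[0,0,-5,0,0],[0,0,-5.4,0,0],[0,0,0,0,0]]' 30
python3 - <<'E'
from h import *
s=readout.read_state();print(s["tool_pos"],s["orientation"])
cv2.imwrite("pics/w2.png",read_camera("wrist")[:,:,::-1])
E
```

```text
t: 2.58
tool_pos: [0.4995, -0.0052, 0.1963]
orientation: [0.472, -3.096, -0.005]
force: [-0.9, 0.2, -0.1]
opening: 0.0927
gripper_force: 0.0
[ 0.49954215 -0.0051551   0.19632847] [ 0.47216412 -3.09611154 -0.00465745]
```

View pics/w2.png

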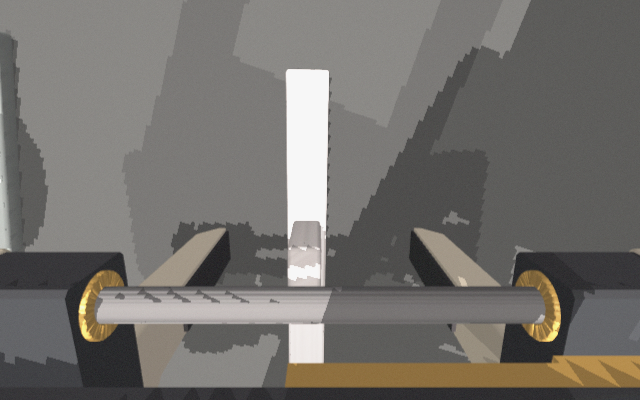

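The lug sits between the fingers at column 307, with the bar vertical in the picture and its far end at row 70. I compute the along-bar offset before gripping.

```bash
python3 - <<'E'
from h import *
np.set_printoptions(precision=4,suppress=True)
s=readout.read_state();print(s["tool_pos"])
c=get_calibration("wrist")
e=cast(c,308,70,.010);L=cast(c,306,222,.047);b=cast(c,308,120,.01);d=b-e;a=np.arctan2(d[1],d[0]);u=np.array([np.cos(a),np.sin(a)])
print(np.degrees(a),e,"centre from end",e[:2]+.09*u,"from lug",L[:2]+.018*u)
print("grasp rel along/across",[( (p-s["tool_pos"][:2])@u,(p-s["tool_pos"][:2])@[-u[1],u[0]]) for p in(e[:2]+.09*u,L[:2]+.018*u)])
E
```

```text
[ 0.5015 -0.0055  0.1996]
16.904886687247863 [ 0.4216 -0.0352  0.01  ] centre from end [ 0.5077 -0.009 ] from lug [ 0.4981 -0.0116]
grasp rel along/across [(np.float64(0.004985840897105498), np.float64(-0.0051317263091515)), (np.float64(-0.005040731967113123), np.float64(-0.004853401173418338))]
```

```bash
python3 -m handwheel '[[0.2,-0.4,0.1,0,0],[0,0,0,0,1],[0,0,0,0,1],[0,0,0,0,1],[0,0,0,0,1],[0,0,0,0,1]]' 30; python3 -m handwheel '[[0,0,2,0,1],[0,0,5,0,1],[0,0,5,0,1],[0,0,3,0,1],[0,0,0,0,1],[0,0,0,0,1]]'; python3 - <<'E'
from h import *
np.set_printoptions(precision=4,suppress=True)
cv2.imwrite("pics/w3.png",read_camera("wrist")[:,:,::-1])
s=readout.read_state();print(s["tool_pos"],s["orientation"],s["wrist_torque"])
E
```

```text
t: 3.38
tool_pos: [0.5047, -0.0107, 0.2016]
orientation: [0.471, -3.106, -0.0]
force: [-0.7, -1.3, 0.0]
opening: 0.0477
gripper_force: 0.0
t: 4.12
tool_pos: [0.5045, -0.0107, 0.3506]
orientation: [0.471, -3.105, -0.001]
force: [-0.1, 0.1, -0.4]
opening: 0.0006
gripper_force: 0.0
[ 0.5043 -0.0107  0.35  ] [ 0.4709 -3.1035 -0.0011] [ 0.0206  0.0123 -0.0016]
```

View pics/w3.png

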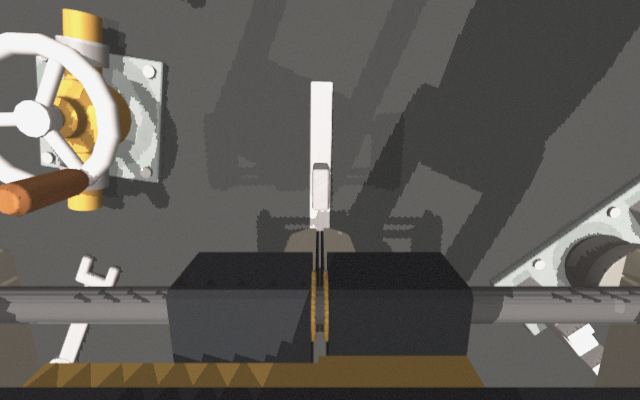

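The fingers close slowly and had not reached the lug when I lifted. The bar still lies there, with its far end at (322,82) and its lug top across rows ~165–210. I reopen, re-measure and pick again.

```bash
python3 - <<'E'
from h import *
np.set_printoptions(precision=4,suppress=True)
s=readout.read_state();c=get_calibration("wrist");im=cv2.imread("pics/w3.png")
print(im[155:232:3,321].min(1))
e=cast(c,321.5,82,.010);b=cast(c,321,140,.01);d=b-e;a=np.arctan2(d[1],d[0]);u=np.array([np.cos(a),np.sin(a)])
print(np.degrees(a),e,"centre from end",e[:2]+.09*u,s["tool_pos"])
print([cast(c,321,v,.047)[:2] for v in(164,170,205,210)])
E
python3 -m handwheel '[[0,0,0,0,0.3],[0,0,0,0,0.3],[0,0,0,0,0.3],[0,0,0,0,0.3],[0,0,0,0,0.3],[0,0,0,0,0.3]]'
```

```text
[239 240 239 114 113 219 233 230 231 229 232 233 231 231 228 229 228 231
 213 185 188 181 181 182 184 147]
16.86634840979527 [ 0.4186 -0.0345  0.01  ] centre from end [ 0.5048 -0.0084] [ 0.5043 -0.0107  0.35  ]
[array([ 0.4828, -0.0151]), array([ 0.4876, -0.0136]), array([ 0.5166, -0.0045]), array([ 0.5208, -0.0032])]
t: 4.92
tool_pos: [0.5048, -0.0107, 0.3518]
orientation: [-0.471, 3.106, -0.0]
force: [-0.1, 0.1, 0.8]
opening: 0.0563
gripper_force: 0.0
```

Centre (0.504, −0.009) agrees with the tool at (0.505, −0.011). Down and grip.

```bash
python3 -m handwheel '[[0,0.1,-5,0,0.3],[0,0,-5,0,0.3],[0,0,-5,0,0.3],[0,0,0,0,0.3],[0,0,0,0,1],[0,0,0,0,1],[0,0,0,0,1],[0,0,0,0,1],[0,0,0,0,1],[0,0,0,0,1]]' 30;python3 -m handwheel '[[0,0,0,0,1],[0,0,0,0,1],[0,0,0,0,1],[0,0,0,0,1]]'
```

```text
t: 6.18
tool_pos: [0.5049, -0.0097, 0.2019]
orientation: [-0.471, 3.106, -0.0]
force: [-0.6, -0.4, 1.2]
opening: 0.0136
gripper_force: 30.0
t: 6.68
tool_pos: [0.5049, -0.0097, 0.2018]
orientation: [-0.471, 3.106, -0.0]
force: [-2.2, -1.3, 3.4]
opening: 0.0138
gripper_force: 30.0
```

```bash
python3 -m handwheel '[[0,0,3,0,1],[0,0,5,0,1],[0,0,5,0,1],[0,4,0,-0.142,1],[0,5,0,-0.143,1],[0,5,0,-0.142,1],[-0.2,5,0,-0.143,1],[-0.1,5,0,-0.142,1],[0,4.4,0,-0.143,1],[0,0,0,0,1]]'; python3 -m handwheel '[[0,0,0,0,1],[0,0,0,0,1]]';python3 - <<'E'
from h import *
np.set_printoptions(precision=4,suppress=True)
s=readout.read_state();c=get_calibration("wrist");o=s["orientation"]
print(s["tool_pos"],np.degrees(2*np.arctan2(o[1],o[0]))%360-180,s["opening"],s["gripper_force"],s["force"])
cv2.imwrite("pics/w4.png",read_camera("wrist")[:,:,::-1]);np.save("w4.npy",c,allow_pickle=True)
E
```

```text
t: 7.92
tool_pos: [0.5009, 0.2769, 0.3303]
orientation: [-0.855, -3.021, 0.001]
force: [-0.3, -0.4, -3.6]
opening: 0.014
gripper_force: 30.0
t: 8.18
tool_pos: [0.5019, 0.2732, 0.3312]
orientation: [-0.859, -3.021, 0.001]
force: [0.9, -0.2, -4.0]
opening: 0.0138
gripper_force: 30.0
[0.5019 0.2732 0.3312] -31.74478566219338 0.013845820580225796 29.97578054666519 [ 0.8649 -0.2048 -3.9775]
```

View pics/w4.png

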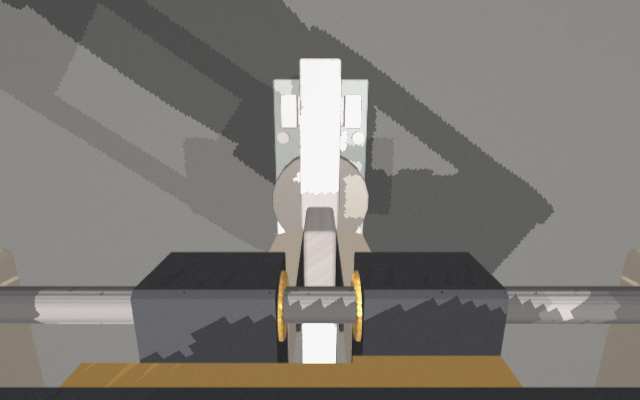

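The bar is held square over the slot: its centreline is at column 320.5 and the ears' midline at 321. I check its lengthwise position from its end at row 59.

```bash
python3 - <<'E'
from h import *
np.set_printoptions(precision=4,suppress=True)
c=np.load("w4.npy",allow_pickle=True).item();a=np.radians(-31.74);u=np.array([np.cos(a),np.sin(a)]);n=np.array([-u[1],u[0]]);S=np.array([.502,.2747])
for p,z in(((320.5,59),.1394),((289,111),.09),((353,111),.09)):
    w=cast(c,*p,z)[:2]-S;print(w@u,w@n)
E
```

```text
-0.08937165069313519 0.00017807069522021018
-0.0649213558401436 -0.01932090086960351
-0.06494661651198382 0.020588052049324346
```

```bash
python3 -m handwheel '[[0,0.1,-3,0,1],[0,0,-1,0,1],[0,0,-0.6,0,1],[0,0,-0.4,0,1],[0,0,-0.2,0,1],[0,0,0,0,1],[0,0,0,0,1]]'; python3 -m handwheel '[[0,0,-0.2,0,1],[0,0,-0.1,0,1],[0,0,0,0,1]]'
```

```text
t: 9.1
tool_pos: [0.502, 0.2754, 0.2802]
orientation: [0.859, 3.021, 0.001]
force: [-0.2, -0.4, -3.6]
opening: 0.0141
gripper_force: 30.0
t: 9.48
tool_pos: [0.5018, 0.2753, 0.2769]
orientation: [0.859, 3.022, 0.0]
force: [-0.7, 0.1, -1.4]
opening: 0.0137
gripper_force: 30.0
```

Contact is starting: the load has dropped from 3.6 to 1.4 N. A touch more, hold, then open only enough to release.

```bash
python3 -m handwheel '[[0,0,-0.1,0,1],[0,0,0,0,1],[0,0,0,0,1]]'; python3 -m handwheel '[[0,0,0,0,0.5],[0,0,0,0,0.5],[0,0,0,0,0.5],[0,0,0,0,0.5],[0,0,0,0,0.5],[0,0,0,0,0.5]]'
```

```text
t: 9.85
tool_pos: [0.5019, 0.2754, 0.2769]
orientation: [0.859, 3.022, 0.0]
force: [-4.4, -2.5, 6.7]
opening: 0.0138
gripper_force: 30.0
t: 10.6
tool_pos: [0.5018, 0.2753, 0.2757]
orientation: [-0.859, -3.022, 0.0]
force: [0.8, 0.6, -0.2]
opening: 0.0467
gripper_force: 0.0
```

```bash
python3 -m handwheel '[[0,0,5,0,0.5],[0,0,5,0,0.2],[0,0,2,0,0.2]]'; python3 -m handwheel '[[0.7,-5.9,0,0,0.2],[0.7,-5.9,0,0,0.2],[0.7,-5.9,0,0,0.2],[0.7,-5.9,0,0,0.2],[0.7,-5.9,0,0,0.2],[0.7,-5.9,0,0,0.2],[0.7,-5.9,0,0,0.2],[0.7,-5.9,0,0,0.2],[0.6,-5.5,0,0,0.2],[0,0,0,0,0.2]]';python3 - <<'E'
from h import *
np.set_printoptions(precision=4,suppress=True)
s=readout.read_state();c=get_calibration("wrist");o=s["orientation"]
print(s["tool_pos"],s["q"])
cv2.imwrite("pics/w5.png",read_camera("wrist")[:,:,::-1]);np.save("w5.npy",c,allow_pickle=True)
cv2.imwrite("pics/top5.png",read_camera("top")[:,:,::-1])
E
```

```text
t: 10.98
tool_pos: [0.5025, 0.2756, 0.3997]
orientation: [0.858, 3.018, 0.006]
force: [0.7, 0.7, -1.0]
opening: 0.0621
gripper_force: 0.0
t: 12.22
tool_pos: [0.5632, -0.2555, 0.394]
orientation: [-0.865, -3.018, 0.001]
force: [0.5, 1.4, -0.1]
opening: 0.0742
gripper_force: 0.0
[ 0.5632 -0.2555  0.394 ] [-0.5085  0.1856  1.4468 -0.0009  1.5111 -1.5209]
```

View pics/w5.png

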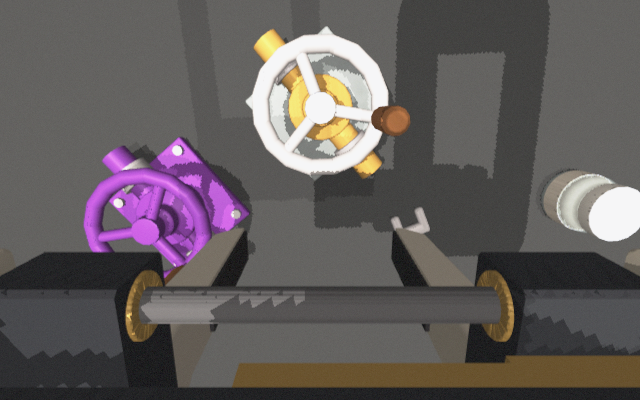

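The wheel hub is at (320,107) and the handle's top disc at about (398,121). I measure both, and check the bar from the top view.

```bash
python3 - <<'E'
from h import *
np.set_printoptions(precision=4,suppress=True)
c=np.load("w5.npy",allow_pickle=True).item();im=cv2.imread("pics/w5.png");h=cv2.cvtColor(im,cv2.COLOR_BGR2HSV)
br=((h[:,:,0]<13)&(h[:,:,1]>120)&(h[:,:,2]>50)).astype(np.uint8)
for a,ce,r in blobs(br,360,90,420,145,50):print(a,ce,r)
w=((h[:,:,2]>190)&(h[:,:,1]<50)).astype(np.uint8)
b=max(blobs(w,245,28,395,180,300),key=lambda q:q[0]);print(b[2])
C0=cast(c,320,107,.086);C1=cast(c,*b[2][0],.086)
rim=[cast(c,*p,.083)[:2] for p in((252,105),(388,105),(320,33),(320,176))]
print("hub",C0,"rim",C1,np.mean(rim,0),np.linalg.norm(rim[0]-rim[1]),np.linalg.norm(rim[2]-rim[3]))
H=cast(c,398,120.5,.147);d=H[:2]-np.mean(rim,0);print("handle",H,np.linalg.norm(d),np.degrees(np.arctan2(d[1],d[0])))
ct=get_calibration("top");it=cv2.imread("pics/top5.png");g=it.min(2)
for a,ce,r in blobs(g>225,130,160,225,260,40):print("bar",a,r,cast(ct,*r[0],.085))
E
```

```text
548 [390.6 119.8] ((390.5, 120.5), (29.0, 37.0), 90.0)
((320.2000427246094, 103.89999389648438), (138.63621520996094, 136.400146484375), 63.43495178222656)
hub [ 0.5062 -0.2181  0.086 ] rim [ 0.5042 -0.2167  0.086 ] [ 0.5059 -0.218 ] 0.1110449646547066 0.11319617479509968
handle [ 0.5397 -0.1799  0.147 ] 0.05091956059608689 48.4066742775601
```

Centre (0.506, −0.218), handle (0.540, −0.180) at 48.4°. The 51 mm radius and ~113 mm rim match the spec. Moving onto the handle.

```bash
python3 -m handwheel '[[-1.2,3.7,0,0,0.2],[-1.2,3.7,0,0,0.2],[0,0,0,0,0.2],[0,0,0,0,0.2]]'; python3 - <<'E'
from h import *
c=get_calibration("top");it=cv2.imread("pics/top5.png")
S=np.array([.502,.2747]);a=np.radians(-31.74);u=np.array([np.cos(a),np.sin(a)]);n=np.array([-u[1],u[0]])
k=cv2.resize(it[160:270,120:240],None,fx=5,fy=5,interpolation=cv2.INTER_NEAREST)
for s in(-1,1):
  for t in(-1,1):
    p=S+s*.09*u+t*.01*n;q=(proj(c,[*p,.085])+.5-[120,160])*5;cv2.circle(k,tuple(int(v) for v in q),4,(0,0,255),1)
cv2.imwrite("pics/c5.png",k)
E
```

```text
t: 12.82
tool_pos: [0.54, -0.1769, 0.3959]
orientation: [0.856, 3.022, -0.0]
force: [0.1, 0.5, 0.5]
opening: 0.0741
gripper_force: 0.0
```

View pics/c5.png

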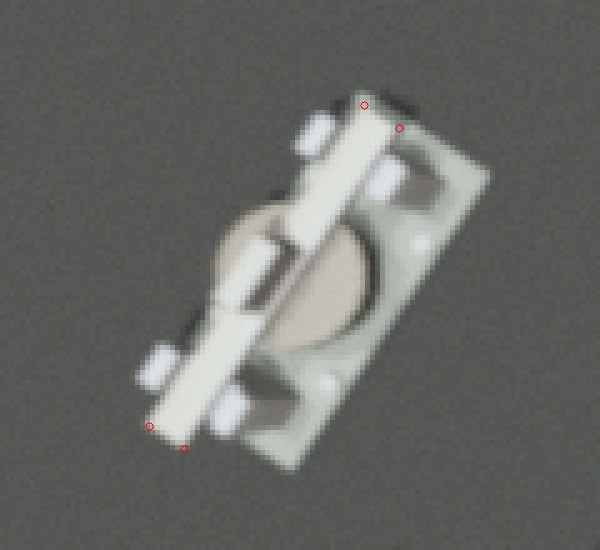

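The bar lies in both forks, and its ends fall on the expected corners (red marks) within about 2 mm. Now down onto the handle.

```bash
python3 -m handwheel '[[0,-0.3,-4,0,0.2],[0,0,-4,0,0.2],[0,0,-2.6,0,0.2],[0,0,0,0,1],[0,0,0,0,1],[0,0,0,0,1],[0,0,0,0,1],[0,0,0,0,1],[0,0,0,0,1],[0,0,0,0,1]]' 30; python3 -m handwheel '[[0,0,0,0,1],[0,0,0,0,1]]'
```

```text
t: 14.08
tool_pos: [0.5395, -0.1815, 0.2901]
orientation: [-0.859, -3.021, 0.003]
force: [-3.1, -4.2, 1.7]
opening: 0.0194
gripper_force: 30.0
t: 14.32
tool_pos: [0.5395, -0.1815, 0.2901]
orientation: [-0.859, -3.021, 0.003]
force: [-3.9, -4.8, 2.5]
opening: 0.0192
gripper_force: 30.0
```

```bash
cat > circ.py <<'E'
import sys,numpy as np
a0,a1,st,x,y=map(float,sys.argv[1:])  # deg; x,y = start cm (commanded/measured)
C=np.array([50.6,-21.8]);p=np.array([x,y]);n=int(round(abs(a1-a0)/st))
for k,a in enumerate(np.radians(np.linspace(a0,a1,n+1)[1:])):
    t=C+5*np.array([np.cos(a),np.sin(a)]);d=np.round(t-p,1);p=p+d
    print(round(float(np.degrees(a)),1),d.tolist())
E
python3 circ.py 47.5 -312.5 20 53.95 -18.1
```

```text
27.5 [1.1, -1.4]
7.5 [0.5, -1.6]
-12.5 [-0.1, -1.8]
-32.5 [-0.6, -1.6]
-52.5 [-1.2, -1.3]
-72.5 [-1.5, -0.8]
-92.5 [-1.8, -0.2]
-112.5 [-1.7, 0.4]
-132.5 [-1.4, 0.9]
-152.5 [-1.1, 1.4]
-172.5 [-0.5, 1.6]
-192.5 [0.1, 1.8]
-212.5 [0.6, 1.6]
-232.5 [1.2, 1.3]
-252.5 [1.5, 0.8]
-272.5 [1.8, 0.2]
-292.5 [1.7, -0.4]
-312.5 [1.4, -0.9]
```

```bash
python3 -m handwheel '[[1.1,-1.4,0,0,1],[0.5,-1.6,0,0,1],[-0.1,-1.8,0,0,1],[-0.6,-1.6,0,0,1],[-1.2,-1.3,0,0,1],[0,0,0,0,1]]'; python3 -m handwheel '[[-1.5,-0.8,0,0,1],[-1.8,-0.2,0,0,1],[-1.7,0.4,0,0,1],[-1.4,0.9,0,0,1],[0,0,0,0,1],[0,0,0,0,1]]'
```

```text
t: 15.08
tool_pos: [0.5357, -0.2596, 0.2901]
orientation: [0.862, 3.021, -0.003]
force: [-1.2, -4.3, 3.8]
opening: 0.0191
gripper_force: 30.0
t: 15.82
tool_pos: [0.4719, -0.2552, 0.2901]
orientation: [-0.859, -3.02, 0.003]
force: [-5.8, -2.2, 6.3]
opening: 0.0197
gripper_force: 30.0
```

Tracking is exact, at −132.5°. A stop could be near −172°, so I go gently there.

```bash
python3 -m handwheel '[[-1.1,1.4,0,0,1],[-0.5,1.6,0,0,1],[0,0,0,0,1]]'; python3 -m handwheel '[[0,0.8,0,0,1],[0,0,0,0,1]]'; python3 -m handwheel '[[0.1,1.0,0,0,1],[0,0,0,0,1]]'
```

```text
t: 16.2
tool_pos: [0.4565, -0.2236, 0.2901]
orientation: [-0.857, -3.022, -0.001]
force: [-2.0, 2.5, 7.2]
opening: 0.0195
gripper_force: 30.0
t: 16.45
tool_pos: [0.4566, -0.216, 0.29]
orientation: [-0.858, -3.021, -0.0]
force: [-3.9, 0.9, 7.6]
opening: 0.0198
gripper_force: 30.0
t: 16.7
tool_pos: [0.4581, -0.206, 0.29]
orientation: [0.857, 3.022, 0.001]
force: [0.7, 0.9, 7.2]
opening: 0.0195
gripper_force: 30.0
```

No stop there, so it must be near −352°. Continuing.

```bash
python3 -m handwheel '[[0.6,1.6,0,0,1],[1.2,1.3,0,0,1],[1.5,0.8,0,0,1],[1.8,0.2,0,0,1],[1.7,-0.4,0,0,1],[1.4,-0.9,0,0,1],[0,0,0,0,1],[0,0,0,0,1]]'; python3 -m handwheel '[[0.6,-0.7,0,0,1],[0.5,-0.7,0,0,1],[0,0,0,0,1]]'; python3 -m handwheel '[[0.3,-0.8,0,0,1],[0,0,0,0,1],[0,0,0,0,1]]'
```

```text
t: 17.7
tool_pos: [0.5398, -0.1817, 0.29]
orientation: [0.859, 3.022, -0.003]
force: [-2.6, -6.9, 5.5]
opening: 0.0194
gripper_force: 30.0
t: 18.08
tool_pos: [0.5506, -0.1955, 0.29]
orientation: [-0.859, -3.021, 0.002]
force: [-4.3, -4.6, 6.7]
opening: 0.0193
gripper_force: 30.0
t: 18.45
tool_pos: [0.5537, -0.203, 0.29]
orientation: [-0.859, -3.022, 0.001]
force: [-2.8, -2.8, 6.2]
opening: 0.0194
gripper_force: 30.0
```

```bash
python3 -m handwheel '[[0.1,-0.4,0,0,1],[0,0,0,0,1],[0,0,0,0,1]]'; python3 -m handwheel '[[0.1,-0.4,0,0,1],[0,0,0,0,1],[0,0,0,0,1]]'; python3 -m handwheel '[[0,-0.4,0,0,1],[0,0,0,0,1],[0,0,0,0,1]]'
```

```text
t: 18.82
tool_pos: [0.5547, -0.2066, 0.29]
orientation: [-0.858, -3.021, -0.0]
force: [-2.6, -0.7, 7.3]
opening: 0.0193
gripper_force: 30.0
t: 19.2
tool_pos: [0.5557, -0.2105, 0.29]
orientation: [-0.858, -3.021, -0.0]
force: [-2.5, 0.5, 7.0]
opening: 0.0195
gripper_force: 30.0
t: 19.58
tool_pos: [0.5559, -0.2131, 0.29]
orientation: [-0.857, -3.021, -0.005]
force: [-2.0, 7.4, 9.0]
opening: 0.0194
gripper_force: 30.0
```

Resistance in y is rising. Press a bit more to confirm the stop.

```bash
python3 -m handwheel '[[0,-0.4,0,0,1],[0,0,0,0,1],[0,0,0,0,1]]'; python3 -m handwheel '[[0,-0.3,0,0,1],[0,0,0,0,1],[0,0,0,0,1]]'
```

```text
t: 19.95
tool_pos: [0.5561, -0.2145, 0.2899]
orientation: [-0.854, -3.019, -0.013]
force: [-3.9, 23.1, 14.6]
opening: 0.0195
gripper_force: 30.0
t: 20.32
tool_pos: [0.5564, -0.2157, 0.2898]
orientation: [-0.852, -3.019, -0.018]
force: [-2.4, 33.7, 17.4]
opening: 0.0192
gripper_force: 30.0
```

Confirmed: the force reaches 34 N with almost no motion. Contact onset was at y ≈ −0.2127, so the stop angle is about 6° and the target is 726°. I compute the back-off rows.

```bash
python3 circ.py 8.5 368.5 20 55.57 -21.05 | cut -d' ' -f2- | tr '\n' ' '
```

```text
[-0.6, 1.6] [-1.1, 1.4] [-1.4, 0.9] [-1.7, 0.3] [-1.8, -0.2] [-1.5, -0.8] [-1.1, -1.3] [-0.7, -1.7] [-0.0, -1.7] [0.5, -1.6] [1.1, -1.4] [1.5, -0.9] [1.7, -0.3] [1.7, 0.2] [1.5, 0.8] [1.2, 1.3] [0.6, 1.7] [0.1, 1.7]
```

```bash
python3 -m handwheel '[[0,1.1,0,0,1],[-0.6,1.6,0,0,1],[-1.1,1.4,0,0,1],[-1.4,0.9,0,0,1],[-1.7,0.3,0,0,1],[-1.8,-0.2,0,0,1],[-1.5,-0.8,0,0,1],[-1.1,-1.3,0,0,1],[-0.7,-1.7,0,0,1],[0,-1.7,0,0,1]]'; python3 -m handwheel '[[0.5,-1.6,0,0,1],[1.1,-1.4,0,0,1],[1.5,-0.9,0,0,1],[1.7,-0.3,0,0,1],[1.7,0.2,0,0,1],[1.5,0.8,0,0,1],[1.2,1.3,0,0,1],[0.6,1.7,0,0,1],[0.1,1.7,0,0,1],[0,0,0,0,1]]'
```

```text
t: 21.58
tool_pos: [0.4566, -0.2255, 0.2901]
orientation: [0.858, 3.022, 0.002]
force: [4.5, 3.1, 4.5]
opening: 0.0194
gripper_force: 30.0
t: 22.82
tool_pos: [0.5556, -0.2092, 0.29]
orientation: [-0.856, -3.021, -0.001]
force: [-2.0, 1.8, 8.9]
opening: 0.0193
gripper_force: 30.0
```

```bash
python3 -m handwheel '[[-0.6,1.6,0,0,1],[-1.1,1.4,0,0,1],[-1.4,0.9,0,0,1],[-1.7,0.3,0,0,1],[-1.8,-0.2,0,0,1],[-1.5,-0.8,0,0,1],[-1.1,-1.3,0,0,1],[-0.7,-1.7,0,0,1],[0,-1.7,0,0,1]]'; python3 -m handwheel '[[0.5,-1.6,0,0,1],[1.1,-1.4,0,0,1],[1.5,-0.9,0,0,1],[1.7,-0.3,0,0,1],[1.7,0.2,0,0,1],[1.5,0.8,0,0,1],[1.2,1.3,0,0,1],[0.6,1.7,0,0,1],[0.1,1.4,0,0,1],[0,0,0,0,1]]'; python3 -m handwheel '[[0,0,0,0,1],[0,0,0,0,1],[0,0,0,0,1],[0,0,0,0,1]]'; python3 - <<'E'
from h import *
cv2.imwrite("pics/top9.png",read_camera("top")[:,:,::-1][:, 100:520])
E
```

```text
t: 23.95
tool_pos: [0.4565, -0.2252, 0.29]
orientation: [-0.858, -3.022, -0.003]
force: [5.0, 3.7, 5.3]
opening: 0.0199
gripper_force: 30.0
t: 25.2
tool_pos: [0.5559, -0.2121, 0.29]
orientation: [-0.857, -3.022, -0.002]
force: [1.8, 2.0, 7.5]
opening: 0.0191
gripper_force: 30.0
t: 25.7
tool_pos: [0.5558, -0.2126, 0.29]
orientation: [-0.858, -3.022, -0.003]
force: [2.0, 3.1, 6.9]
opening: 0.0196
gripper_force: 30.0
```

View pics/top9.png

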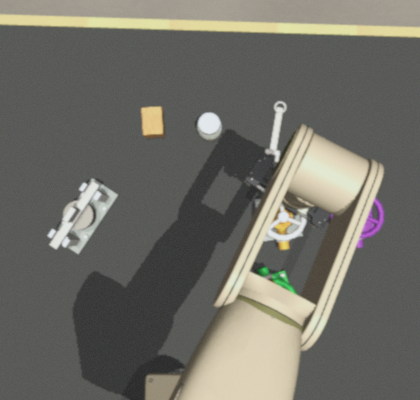

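The final pose is y = −0.2126, matching the stop angle two turns back. The bar is in the forks at about (80,215) in this crop, and the tin, wrench and carton haven't moved. Handing in.

```bash
python3 -c "
from plant import job
print(job.close_job())"
```

```text
the job is handed in; nothing more can be done
None
```

I handed the job in at about 26 s: the bar is set down and released in both forks, and the valve was shut to its stop, then opened two full turns by tool position, with the handle still gripped at 30 N. The tin, wrench and carton look unmoved, but no verdict came back.

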